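Cover the chopper base and hold its pulse lever on the third click

ROBOT

A 6-joint arm with a two-finger parallel gripper is mounted at the origin on a cart in front of the work surface, level with it; the furniture and walls round the work are solid. World frame = base frame: x ahead of the robot, y to its left, z up, the work surface at z = 0. Lengths are in m, angles in rad, forces in N, time in s.
With the tool pointing down it reaches from about 0.425 to 0.95 m from the base axis. Payload 14.7 kg.
Tool frame: the origin (TCP) lies on the centre line of the jaws, within the pads' length; the fingertips stand 8 mm ahead of it and the grasp point (between the pads) lies 11 mm behind it; z points along the fingers, y is the line along which they close (so a half turn about z gives the same grasp; the last joint's range is limited). The gripper opens to 85 mm and grips with 20 to 120 N. Pads are 22 mm wide; open, the fingers measure 114 mm over their backs; the gripper's body (76 mm by 85 mm) begins 54 mm behind the grasp point. The pads swing forward as they close: fully open they stand 13 mm farther back than shut.
Start: joints at [-1.178, 0.48, 1.596, -0, 1.065, -0.047], TCP at [0.277, -0.588, 0.239] pointing down, gripper open.
Joint ranges: [-2.75, 2.75], [-0.82, 2.05], [0.23, 2.67], [-1.56, 4.7], [0.09, 2.69], [-2.92, 2.92]. Speed limits (rad/s): [1.89, 1.89, 2.39, 3.01, 3.01, 3.01].

INTERFACE

Orientations are given as a 3x3 rotation matrix whose columns are the frame's x, y, z axes.
In Python, from bench import r gives the robot as it stands.
- The arm moves only by the tool jog_arm, never from a script. Its argument "targets" is a list of rows, each an object with "translation": the shift along the world's x, y, z in units of 25 mm (1.0 is 25 mm), a list of three; "twist": the turn, a rotation vector about the world's x, y, z in units of 8 degrees (1.0 is 8 degrees), a list of three; "gripper": the opening, from -1 (shut) to 1 (fully open). A call has exactly 10 rows; each row is the pose to reach, as a shift and turn from the pose commanded when the call began; what a row does not reach only later rows make up. A row lasts 1/10 s, in which the tool goes at most 50 mm and 8.59 degrees, less where a joint would pass 70% of its speed; a pose out of reach is approached as far as the arm can. A call with a gripper value outside its range is refused whole. The fingers move at their own pace and stop on an object; "newtons" is the grip in N (left out, the last holds). Time passes only in rows, so rows that repeat a pose let the fingers close, or fill a call up. It gives the time, the measured TCP pose, the force, the opening and the grip force at its end, in the units of the state.
- r.read_state(): the state, without advancing time (a new reading comes with each control period).
- r.capture(name): name is "scene" or "top" or "wrist"; returns the picture (384x512x3 uint8, red, green, blue); there is no depth.
- r.get_calibration(name): a dict with "fx", "fy", "cx", "cy" (pixels), "extrinsics" (4x4, takes a point from camera to world coordinates). Camera axes: x right, y down, z forward; pixel columns grow to the right and rows downward; lengths in m; the calibration is good to about 2 mm. A picture is of the moment at which its call begins: read the wrist's pose just before it. get_calibration takes no time and is no camera call; for the wrist camera it gives the pose at the moment of the call.
- r.finish_job(): hands the job in; it is judged then, once.
Trained networks look in the newest picture that a camera, given by its name, has taken for a name from the list of things; names that differ only in an ending like _2 or _b are one class to them, and where a whole thing is asked for, a point or a joint stands for the part that bears it (a point fixed in the world has none). Each returns a list of dicts, best first, with "conf" (0 to 1); they miss things now and then, are a little off and sometimes report something else, mostly with a low value. They report only what shows in the picture. A call takes as long as a camera call.
- r.outline_of(query, camera): "pixels" (384x512 bool, what is visible of it) and "location" ([row, column] as shares, 0 to 1, of the picture: columns of its width, rows of its height, amid what is visible of it).
- r.tip_of(query, camera): "location" ([row, column] as shares, 0 to 1, of the picture: columns of its width, rows of its height: a listed point, or the origin of a listed thing).
The state is a dict: "t": time; "joint_positions": joint angles; "joint_velocities": joint speeds; "joint_torque": joint torques, N m; "position": TCP position; "ee_rot": TCP orientation; "ft_force": force on the tool from outside, world axes, zero at the start; "torque": the same for the moment, N m; "gripper_width": finger opening in m; "finger_force": force on a finger pad.
Only numpy, scipy, OpenCV 4.12 (cv2) and the standard library are available. Lean on these libraries where they do the work, as an engineer would, in place of code of your own. Each camera call takes 0.05 s, during which the arm holds its last target. There are 200 camera calls.

TASK

Fit the loose cover plate over the two pins of the chopper base so that it lies flush on the deck, and let go of it. Only then press the spring-return pulse lever down past its first two clicks to the third, and finish while still holding it there with the fingers, because it springs back when released. Leave the basket, the jar and the salt shaker where they are.

Things in the scene. Friction and masses are not known exactly. Their poses are not given: they have to be found in the camera images.
- chopper_base: White low chopper base, fixed. Main housing 150 (x) x 200 (y) x 45 mm high with a flat deck; a pod 44 high joins its -y side (local y -167 to -97) and bears the lever. Origin: on the worktop under the middle of the main housing; x away from the robot at yaw 0, y to the side without lever. Two tapered steel pins, 10 mm diameter, 21 high, on the deck at local x 0, y +55 and -55.
- deck (a point): Point on the deck surface midway between the pins (45 mm above the worktop); axes as the chopper base.
- cover_plate: Loose pale aluminium plate 110 (x) x 150 (y) x 10 mm, about 0.25 kg, flat on the worktop. Two 13 mm through holes at local x 0, y +55 and -55. A black upright rib handle in its middle: 16 mm thick (x), 64 long (y), top 42 mm above the plate's underside. Origin: centre of the underside; seated, it coincides with the deck point. It fits the pins either way round.
- pulse_lever (a joint): Lever angle, rad: 0 released (leaning 0.6 rad up above level; a spring returns it there), growing as its free end is pressed down. Clicks, felt as a drop in resistance, at 0.20, 0.40 and 0.60 (third: lever level); hard stop at 0.64. Pressing at the pad takes 3 to 15 N; about 9 N must be kept up at the third click; no click holds by itself.
- lever_pad (a point): Middle of the top face of the square 36 x 36 mm pad at the free end of the lever, where it is pressed; it is 95 mm from the pivot, 8 mm above the lever's centre line, and moves with the lever. The lever is a black bar 16 mm wide and 10 thick. The point's axes are the base's when the lever is released.
- lever_pivot (a point): Lever pivot, at local x +30, y -140, z 75 mm of the chopper base; axes as the base, the pivot axis is y, the lever reaches towards the base's -x. Beside it, towards the main housing, stands a round white disc of 36 mm radius with black ticks at the lever's rest angle and its three clicks.
- wicker: Small round wicker basket, 111 x 114 x 52 mm, loose; origin at the centre of its underside. Leave it.
- sugar_jar: Jar of sugar with a black lid, 72 mm diameter, 100 high, loose; origin at the centre of its underside. Leave it.
- salt_shaker: Glass salt shaker, 44 mm diameter, 90 high, loose; origin at the centre of its underside. Leave it.

How it is judged:
On the way, in this order (a step that is already met when the one before it is completed fails the run):
1. the cover plate lies flush on the deck over both pins, let go (z of cover_plate in the frame of deck between -0.003 and 0.0025 m and horizontal distance between cover_plate and deck below 0.005 m and angle between the y axis of cover_plate and the y axis of deck, either way round below 0.06 rad and angle between cover_plate's own z axis and vertical below 0.03 rad and contact force between each of the arm, the fingers and cover_plate below 0.1 N), for 0.2 s.
2. the lever is pressed past its second click (value of joint pulse_lever above 0.47 rad).
At the end, for the whole second after the job is handed in: The cover plate lies flush on the deck over both pins (underside within 2.5 mm of the deck, centre within 5 mm, level), and the fingers hold the lever on its third click: lever angle above 0.54 rad and the fingers pressing on the lever with more than 2 N (z of cover_plate in the frame of deck between -0.003 and 0.0025 m and horizontal distance between cover_plate and deck below 0.005 m and angle between the y axis of cover_plate and the y axis of deck, either way round below 0.06 rad and angle between cover_plate's own z axis and vertical below 0.03 rad and value of joint pulse_lever above 0.54 rad and contact force between the fingers and pulse_lever above 2 N); the arm keeps its last pose, push and grip.
It fails at once if the lever is pressed (beyond 0.12 rad) while the cover plate is not flush on the deck (value of joint pulse_lever above 0.12 rad and not (z of cover_plate in the frame of deck between -0.003 and 0.0025 m and horizontal distance between cover_plate and deck below 0.005 m and angle between the y axis of cover_plate and the y axis of deck, either way round below 0.06 rad and angle between cover_plate's own z axis and vertical below 0.03 rad)).
It fails at once if the basket is pushed more than 30 mm or knocked over (distance of wicker from where it was at the start of the episode above 0.03 m or angle between wicker's own z axis and vertical above 0.5 rad).
It fails at once if the sugar jar is pushed more than 30 mm or knocked over (distance of sugar_jar from where it was at the start of the episode above 0.03 m or angle between sugar_jar's own z axis and vertical above 0.5 rad).
It fails at once if the salt shaker is pushed more than 30 mm or knocked over (distance of salt_shaker from where it was at the start of the episode above 0.03 m or angle between salt_shaker's own z axis and vertical above 0.5 rad).
It also fails if it takes over 51 s, if anything falls off the work surface, if the arm or the gripper's body presses on something with over 40 N, if the wrist force passes 120 N, or if a joint passes its speed limit or range.

## Working session

There is one attempt and no reset: what is moved stays moved. The work goes in short steps, Python scripts to look and compute and a tool call to move; the robot and the scene stay as the last step left them, time stands still between calls to the robot, and variables do not carry over. Pictures are saved under pics/ and viewed, at most 10 in all, crops included, and the job is handed in when it is done.

Besides the shell and the picture viewer there is one more tool, called after ">>>" as name(argument=value, ...), one argument or row to a line, values as JSON. jog_arm: Moves the arm, as the interface text tells. Its arguments: {"type":"object","properties":{"targets":{"type":"array","items":{"type":"object","properties":{"translation":{"type":"array","items":{"type":"number"}},"twist":{"type":"array","items":{"type":"number"}},"gripper":{"type":"number"}}}},"newtons":{"type":"number"}},"required":["targets"]}

```bash
mkdir -p pics; ls; cat > h.py <<'E'
import numpy as np, cv2
from bench import r
def ray(cam,px,z):
    c=r.get_calibration(cam);E=np.array(c["extrinsics"])
    d=E[:3,:3]@np.array([(px[0]-c["cx"])/c["fx"],(px[1]-c["cy"])/c["fy"],1.])
    o=E[:3,3];return o+d*(z-o[2])/d[2]
def proj(cam,P):
    c=r.get_calibration(cam);E=np.array(c["extrinsics"])
    p=E[:3,:3].T@(np.asarray(P)-E[:3,3]);return np.array([c["fx"]*p[0]/p[2]+c["cx"],c["fy"]*p[1]/p[2]+c["cy"]])
def save(cam,name):
    im=np.asarray(r.capture(cam));cv2.imwrite(f"pics/{name}.png",im[:,:,::-1]);return im
def tip(q,cam,n=1):
    return [(round(d["conf"],2),np.round([d["location"][1]*512,d["location"][0]*384],1)) for d in r.tip_of(q,cam)[:n]]
E
python3 - <<'E'
from h import *
a=save("top","top0");b=save("scene","sc0")
cv2.imwrite("pics/both.png",cv2.resize(np.hstack([a,b])[:,:,::-1],(800,300)))
for cam in("top","scene"):
    c=r.get_calibration(cam);print(cam,c["fx"],np.round(np.array(c["extrinsics"])[:3],3).tolist())
    for q,z in(("chopper_base",0),("deck",.045),("cover_plate",0),("lever_pad",.14),("lever_pivot",.075),("wicker",0),("sugar_jar",0),("salt_shaker",0)):
        for cf,p in tip(q,cam,2): print(q,cf,p,np.round(ray(cam,p,z),4))
for q in("cover_plate","chopper_base"):
    for d in r.outline_of(q,"top")[:1]:
        m=np.array(d["pixels"]).astype(np.uint8);print(q,d["conf"],m.sum(),cv2.minAreaRect(cv2.findNonZero(m)))
E
```

```text
pics
top 436.75411160492575 [[0.012, -0.999, 0.049, 0.484], [-1.0, -0.011, 0.025, 0.015], [-0.024, -0.05, -0.998, 1.297]]
chopper_base 0.65 [267.1 184.4] [0.5884 0.0196 0.    ]
deck 0.67 [373.5 155.9] [ 0.6698 -0.2847  0.045 ]
deck 0.58 [268.  185.2] [0.5825 0.0168 0.045 ]
lever_pad 0.61 [324.4 197. ] [ 0.5453 -0.1328  0.14  ]
lever_pivot 0.84 [316.8 174.7] [ 0.611  -0.1196  0.075 ]
wicker 0.95 [161.3 244.7] [0.4053 0.3323 0.    ]
sugar_jar 0.61 [375.1 155.2] [ 0.6786 -0.3001  0.    ]
salt_shaker 0.65 [236.6 239. ] [0.4251 0.1082 0.    ]
salt_shaker 0.34 [314.7 173.9] [ 0.6211 -0.1216  0.    ]
scene 477.4352944103071 [[-0.459, -0.531, 0.713, -0.605], [-0.889, 0.277, -0.366, 0.608], [-0.003, -0.801, -0.598, 1.073]]
chopper_base 0.63 [246.8 209.2] [0.5832 0.0154 0.    ]
deck 0.96 [246.4 198.5] [0.5874 0.0144 0.045 ]
cover_plate 0.72 [156.  233.1] [0.6104 0.3438 0.    ]
lever_pivot 0.88 [275.  176.3] [ 0.6224 -0.1204  0.075 ]
wicker 0.82 [181.5 271.1] [0.4067 0.3297 0.    ]
salt_shaker 0.64 [242.9 244.7] [0.4249 0.11   0.    ]
salt_shaker 0.48 [278.7 180. ] [ 0.6863 -0.1754  0.    ]
cover_plate 0.83 1852 ((158.17416381835938, 176.02891540527344), (37.357505798339844, 51.01701354980469), 75.46554565429688)
chopper_base 0.89 4744 ((279.8450622558594, 184.37493896484375), (52.14266586303711, 94.84959411621094), 86.77547454833984)
```

View pics/top0.png

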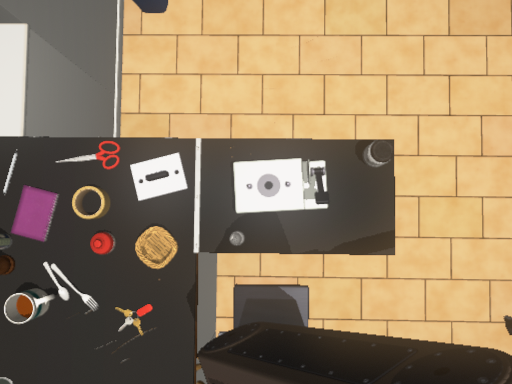

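View pics/sc0.png

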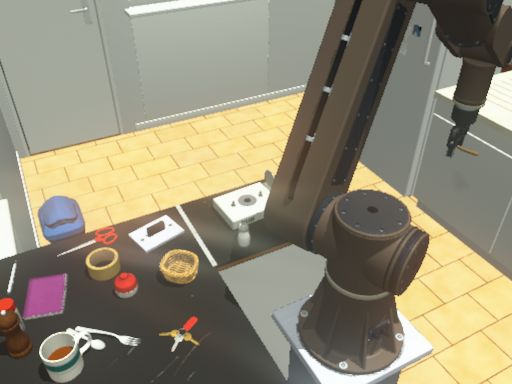

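The top view shows the plate at about (158,176), tilted about 15°. The base is at (268,185) with the lever pad towards the robot. The basket, jar and shaker are all clear of the path. Next I check the tool orientation and the wrist camera geometry.

```bash
python3 - <<'E'
from h import *
s=r.read_state();R=np.array(s["ee_rot"]);print(np.round(R,3).tolist(),s["position"],s["t"])
E=np.array(r.get_calibration("wrist")["extrinsics"]);print("cam in tool",np.round(R.T@(E[:3,3]-s["position"]),3),np.round(R.T@E[:3,:3],3).tolist(),r.get_calibration("wrist")["fx"])
im=cv2.imread("pics/top0.png")
a=cv2.resize(im[140:220,125:205],(480,480),interpolation=cv2.INTER_CUBIC)
# rib / holes of plate and pins
g=cv2.cvtColor(im,cv2.COLOR_BGR2GRAY)
for d in r.outline_of("cover_plate","top")[:1]: pass
roi=np.zeros_like(g);roi[150:205,128:190]=1
box=cv2.findNonZero(((g>150)&(roi>0)).astype(np.uint8));rc=cv2.minAreaRect(box);print(rc)
P=np.array([ray("top",p,.010)[:2] for p in cv2.boxPoints(rc)]);print(P.mean(0),[np.round(P[i]-P[i-1],4).tolist() for i in range(4)])
E
```

```text
[[0.905, 0.426, 0.0], [0.426, -0.905, -0.0], [0.0, 0.0, -1.0]] [ 0.27678016 -0.58812475  0.23929643] 1.0
cam in tool [ 0.08   0.    -0.135] [[-0.0, -0.95, -0.313], [1.0, -0.001, 0.002], [-0.002, -0.313, 0.95]] 280.8444087209782
((158.29412841796875, 176.1764678955078), (37.35048294067383, 50.93247985839844), 75.96376037597656)
[0.60892795 0.34364439] [[0.1079, 0.03], [0.0384, -0.1474], [-0.108, -0.0293], [-0.0383, 0.1467]]
```

>>> jog_arm(
  targets=[
    {"translation":[0.8,1.7,0],"twist":[0,0,0.6],"gripper":1},
    {"translation":[1.6,3.4,0],"twist":[0,0,1.2],"gripper":1},
    {"translation":[2.4,5.1,0],"twist":[0,0,1.8],"gripper":1},
    {"translation":[3.2,6.8,0],"twist":[0,0,2.4],"gripper":1},
    {"translation":[4.0,8.5,0],"twist":[0,0,3.0],"gripper":1},
    {"translation":[4.8,10.2,0],"twist":[0,0,3.6],"gripper":1},
    {"translation":[5.6,11.9,0],"twist":[0,0,4.2],"gripper":1},
    {"translation":[6.4,13.6,0],"twist":[0,0,4.8],"gripper":1},
    {"translation":[7.2,15.3,0],"twist":[0,0,5.4],"gripper":1},
    {"translation":[8.0,17.0,0],"twist":[0,0,6.0],"gripper":1},
  ],
)

```text
t: 2.05
position: [0.4774, -0.1614, 0.2396]
ee_rot: [[0.286, 0.958, 0.001], [0.958, -0.286, -0.0], [-0.0, 0.001, -1.0]]
ft_force: [0.7, 0.7, 0.4]
gripper_width: 0.0856
finger_force: 0.0
```

>>> jog_arm(
  targets=[
    {"translation":[0.8,1.6,0],"twist":[0,0,0.6],"gripper":1},
    {"translation":[1.6,3.2,0],"twist":[0,0,1.2],"gripper":1},
    {"translation":[2.4,4.8,0],"twist":[0,0,1.8],"gripper":1},
    {"translation":[3.2,6.4,0],"twist":[0,0,2.4],"gripper":1},
    {"translation":[3.5,6.7,0],"twist":[0,0,2.4],"gripper":1},
    {"translation":[3.5,6.7,0],"twist":[0,0,2.4],"gripper":1},
    {"translation":[3.5,6.7,0],"twist":[0,0,2.4],"gripper":1},
    {"translation":[3.5,6.7,0],"twist":[0,0,2.4],"gripper":1},
    {"translation":[3.5,6.7,0],"twist":[0,0,2.4],"gripper":1},
    {"translation":[3.5,6.7,0],"twist":[0,0,2.4],"gripper":1},
  ],
)

```text
t: 3.05
position: [0.564, 0.0035, 0.2394]
ee_rot: [[-0.04, 0.999, 0.0], [0.999, 0.04, -0.0], [-0.0, 0.0, -1.0]]
ft_force: [-0.7, -0.0, 1.1]
gripper_width: 0.0857
finger_force: 0.0
```

```bash
python3 - <<'E'
from h import *
s=r.read_state();R=np.array(s["ee_rot"]);print(np.round(R,3).tolist(),s["position"],s["joint_positions"],s["t"])
save("wrist","w1")
for q,z in(("deck",.045),("lever_pad",.13),("lever_pivot",.075),("salt_shaker",0)):
    for cf,p in tip(q,"wrist",2): print(q,cf,p,np.round(ray("wrist",p,z),4))
E
```

```text
[[-0.04, 0.999, 0.0], [0.999, 0.04, -0.0], [-0.0, 0.0, -1.0]] [0.56400402 0.00350822 0.2394368 ] [-4.74874752e-02  3.60240686e-01  1.79630936e+00 -7.48097641e-05
  9.84973326e-01 -8.79236253e-02] 3.05
deck 0.91 [269.  160.1] [0.5783 0.0181 0.045 ]
lever_pad 0.65 [236.3 316.1] [ 0.5481 -0.1349  0.13  ]
lever_pivot 0.86 [298.7 278.8] [ 0.622  -0.1237  0.075 ]
salt_shaker 0.84 [153.   77.3] [0.4323 0.1068 0.    ]
```

View pics/w1.png

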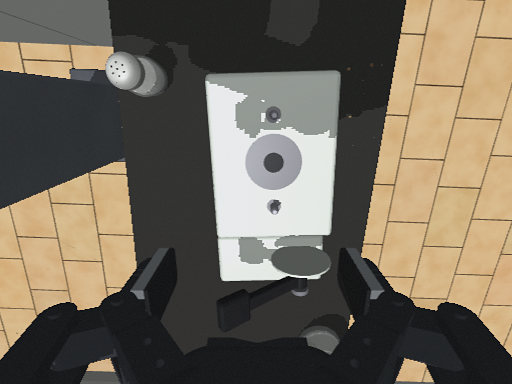

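The wrist picture shows the deck with its pins at about (274,115) and (275,207), the decorative disc centre at (273,162), and the lever pad at (235,310). I'll refine the pins from a crop.

```bash
python3 - <<'E'
from h import *
im=cv2.imread("pics/w1.png")
c=[cv2.resize(im[y-15:y+15,258:288],(390,390),interpolation=cv2.INTER_CUBIC) for y in(115,207)]
cv2.imwrite("pics/pins.png",np.hstack(c))
g=cv2.cvtColor(im,cv2.COLOR_BGR2GRAY)
roi=np.zeros_like(g);roi[133:192,243:305]=1
m=((g<190)&(g>30)&(roi>0)).astype(np.uint8)
k=((g<90)&(roi>0)).astype(np.uint8)
for mm in(m,k):
    ct=max(cv2.findContours(mm,0,1)[0],key=cv2.contourArea);e=cv2.fitEllipse(ct);print(e,np.round(ray("wrist",e[0],.045),4))
for b,t in(((274,115),(274,115)),((275,207),(275,207))):
    print(np.round(ray("wrist",b,.045),4),np.round(ray("wrist",t,.066),4))
# deck corners
for p in((206,74),(340,71),(331,236),(217,237)):print(np.round(ray("wrist",p,.045),4))
E
```

```text
((273.37158203125, 161.33969116210938), (54.7181396484375, 55.71208190917969), 48.745914459228516) [0.5837 0.0172 0.045 ]
((273.2408752441406, 162.10684204101562), (18.00740623474121, 18.491493225097656), 14.58520221710205) [0.5836 0.0162 0.045 ]
[0.5812 0.0701 0.045 ] [0.5799 0.071  0.066 ]
[ 0.5892 -0.0407  0.045 ] [ 0.5874 -0.0327  0.066 ]
[0.5052 0.1097 0.045 ]
[0.6495 0.1186 0.045 ]
[ 0.6643 -0.0779  0.045 ]
[ 0.5164 -0.0854  0.045 ]
```

View pics/pins.png

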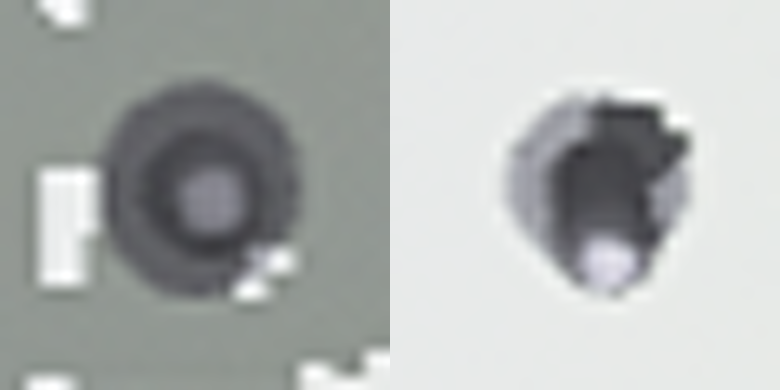

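The left crop (pin +y) shows its top at about (273.8,114.9) with the collar at (273.1,114.0). The right crop (pin -y) shows its top at (274.0,211.6) with the collar at (273.5,205.7).

```bash
python3 - <<'E'
from h import *
for z,A,B in((.066,(273.8,114.9),(274,211.6)),(.045,(273.1,114),(273.5,205.7))):
    a,b=ray("wrist",A,z)[:2],ray("wrist",B,z)[:2];d=a-b
    print(np.round(a,4),np.round(b,4),"mid",np.round((a+b)/2,4),"len",np.linalg.norm(d),"yaw",np.degrees(np.arctan2(-d[0],d[1])))
E
```

```text
[0.5797 0.0711] [ 0.5866 -0.0385] mid [0.5831 0.0163] len 0.10986514833626733 yaw 3.5742480390935674
[0.5801 0.0712] [ 0.5872 -0.039 ] mid [0.5837 0.0161] len 0.11039838497779875 yaw 3.665965005748776
```

>>> jog_arm(
  targets=[
    {"translation":[0.2,1.8,-0.2],"twist":[0,0,0.2],"gripper":1},
    {"translation":[0.5,3.6,-0.4],"twist":[0,0,0.4],"gripper":1},
    {"translation":[0.7,5.4,-0.6],"twist":[0,0,0.6],"gripper":1},
    {"translation":[0.9,7.2,-0.8],"twist":[0,0,0.8],"gripper":1},
    {"translation":[1.2,9.0,-1.0],"twist":[0,0,1.1],"gripper":1},
    {"translation":[1.4,10.8,-1.2],"twist":[0,0,1.3],"gripper":1},
    {"translation":[1.6,12.4,-1.4],"twist":[0,0,1.5],"gripper":1},
    {"translation":[1.8,13.6,-1.6],"twist":[0,0,1.64],"gripper":1},
    {"translation":[1.8,13.6,-1.6],"twist":[0,0,1.64],"gripper":1},
    {"translation":[1.8,13.6,-1.6],"twist":[0,0,1.64],"gripper":1},
  ],
)

```text
t: 4.3
position: [0.6089, 0.3449, 0.1987]
ee_rot: [[-0.269, 0.963, -0.001], [0.963, 0.269, -0.001], [-0.0, -0.001, -1.0]]
ft_force: [-0.7, -0.8, 0.7]
gripper_width: 0.0855
finger_force: 0.0
```

```bash
python3 - <<'E'
from h import *
s=r.read_state();R=np.array(s["ee_rot"]);print(s["position"],np.degrees(np.arctan2(R[1,1],R[0,1])),s["t"])
im=save("wrist","w2")
print(tip("cover_plate","wrist"))
d=r.outline_of("cover_plate","wrist")[0];m=np.array(d["pixels"]).astype(np.uint8)
ct=max(cv2.findContours(m,0,1)[0],key=cv2.contourArea);print(d["conf"],cv2.contourArea(ct))
q=cv2.approxPolyDP(cv2.convexHull(ct),8,True)[:,0];P=np.array([ray("wrist",p,.01)[:2] for p in q]);print(q.tolist(),np.round(P,4).tolist(),P.mean(0))
E
```

```text
[0.60885565 0.34490578 0.19869059] 15.588051400159019 4.3
[(0.64, array([254.7, 172.8]))]
0.71 11258.5
[[209, 107], [306, 110], [297, 231], [213, 228]] [[0.5389, 0.4005], [0.6429, 0.426], [0.679, 0.2831], [0.5751, 0.2588]] [0.60896172 0.34208678]
```

View pics/w2.png

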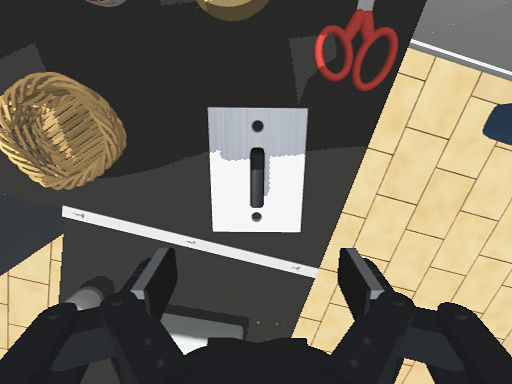

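The plate shows square to the tool, holes at (258,126) and (257,216), rib at (257,177), with the basket well to the left. I'll refine from the holes and edges.

```bash
python3 - <<'E'
from h import *
im=cv2.imread("pics/w2.png");g=cv2.cvtColor(im,cv2.COLOR_BGR2GRAY)
H=[]
for x,y in((258,126),(257,216)):
    w=(120-g[y-10:y+11,x-10:x+11].astype(float)).clip(0);yy,xx=np.mgrid[-10:11,-10:11]
    c=(x+(w*xx).sum()/w.sum(),y+(w*yy).sum()/w.sum());H.append(ray("wrist",c,.009)[:2]);print(c,(w>0).sum())
a,b=H;d=a-b;print(a,b,(a+b)/2,np.linalg.norm(d),np.degrees(np.arctan2(-d[0],d[1])))
m=(g>110).astype(np.uint8);n,l,st,_=cv2.connectedComponentsWithStats(m);k=l[190,230];print(st[k])
ct=max(cv2.findContours((l==k).astype(np.uint8),0,1)[0],key=cv2.contourArea)
W=np.array([ray("wrist",p,.01)[:2] for p in cv2.convexHull(ct)[:,0]],np.float32);rc=cv2.minAreaRect(W*1000);print(rc)
E
```

```text
(np.float64(257.22523010286955), np.float64(125.65362750406064)) 106
(np.float64(256.3020134228188), np.float64(213.64684100902568)) 86
[0.59544568 0.39529337] [0.62288243 0.29184293] [0.60916406 0.34356815] 0.10702696128716854 14.853806955138863
[  208   107   100   126 10715]
((609.9132080078125, 341.3451843261719), (111.88849639892578, 151.1605987548828), 14.804322242736816)
```

```bash
python3 - <<'E'
from h import *
im=cv2.imread("pics/w2.png");g=cv2.cvtColor(im,cv2.COLOR_BGR2GRAY)
H=[]
for x,y in((257,126),(256,216)):
    print(g[y-9:y+9,x-1:x+2].mean(1).astype(int).tolist()) 
    w=(130-g[y-6:y+8,x-9:x+10].astype(float)).clip(0);yy,xx=np.mgrid[-6:8,-9:10]
    c=(x+(w*xx).sum()/w.sum(),y+(w*yy).sum()/w.sum());H.append(ray("wrist",c,.009)[:2]);print(c,(w>0).sum())
a,b=H;d=a-b;print(a,b,(a+b)/2,np.linalg.norm(d),np.degrees(np.arctan2(-d[0],d[1])))
E
```

```text
[191, 193, 186, 112, 32, 38, 40, 41, 40, 40, 40, 41, 38, 37, 75, 144, 184, 192]
(np.float64(257.21248527679626), np.float64(125.66383981154299)) 112
[86, 255, 248, 248, 253, 94, 52, 59, 61, 60, 42, 51, 102, 95, 144, 238, 248, 246]
(np.float64(256.11036706349205), np.float64(215.82986111111111)) 69
[0.59543482 0.39527873] [0.623434   0.28893952] [0.60943441 0.34210912] 0.10996354296131793 14.75120962050415
```

>>> jog_arm(
  targets=[
    {"translation":[0,-0.1,-1.5],"twist":[0,0,-0.1],"gripper":1},
    {"translation":[0,-0.1,-3],"twist":[0,0,-0.1],"gripper":1},
    {"translation":[0,-0.1,-4.5],"twist":[0,0,-0.1],"gripper":1},
    {"translation":[0,-0.1,-6],"twist":[0,0,-0.1],"gripper":1},
    {"translation":[0,-0.1,-6.7],"twist":[0,0,-0.1],"gripper":1},
    {"translation":[0,-0.1,-7],"twist":[0,0,-0.1],"gripper":0.5},
    {"translation":[0,-0.1,-7],"twist":[0,0,-0.1],"gripper":0},
    {"translation":[0,-0.1,-7],"twist":[0,0,-0.1],"gripper":-0.3},
    {"translation":[0,-0.1,-7],"twist":[0,0,-0.1],"gripper":-0.5},
    {"translation":[0,-0.1,-7],"twist":[0,0,-0.1],"gripper":-1},
  ],
  newtons=60,
)

```text
t: 5.45
position: [0.6101, 0.3423, 0.026]
ee_rot: [[-0.254, 0.967, 0.002], [0.967, 0.254, 0.001], [0.0, 0.002, -1.0]]
ft_force: [-1.0, -2.4, 0.4]
gripper_width: 0.015
finger_force: 58.8
```

>>> jog_arm(
  targets=[
    {"translation":[0,0,0],"twist":[0,0,0],"gripper":-1},
    {"translation":[0,0,0],"twist":[0,0,0],"gripper":-1},
    {"translation":[0,0,0],"twist":[0,0,0],"gripper":-1},
    {"translation":[0,0,0],"twist":[0,0,0],"gripper":-1},
    {"translation":[0,0,0],"twist":[0,0,0],"gripper":-1},
    {"translation":[0,0,0],"twist":[0,0,0],"gripper":-1},
    {"translation":[0,0,0],"twist":[0,0,0],"gripper":-1},
    {"translation":[0,0,0],"twist":[0,0,0],"gripper":-1},
    {"translation":[0,0,0],"twist":[0,0,0],"gripper":-1},
    {"translation":[0,0,0],"twist":[0,0,0],"gripper":-1},
  ],
)

```text
t: 6.45
position: [0.6101, 0.3423, 0.026]
ee_rot: [[-0.254, 0.967, 0.002], [0.967, 0.254, 0.001], [0.0, 0.002, -1.0]]
ft_force: [-1.3, -0.6, 8.2]
gripper_width: 0.0152
finger_force: 60.4
```

>>> jog_arm(
  targets=[
    {"translation":[0,0,0.7],"twist":[0,0,0],"gripper":-1},
    {"translation":[0,0,1.7],"twist":[0,0,0],"gripper":-1},
    {"translation":[0,0,2.7],"twist":[0,0,0],"gripper":-1},
    {"translation":[0,0,3.7],"twist":[0,0,0],"gripper":-1},
    {"translation":[-0.1,-1,4.2],"twist":[0,0,-0.1],"gripper":-1},
    {"translation":[-0.2,-2.2,4.2],"twist":[0,0,-0.3],"gripper":-1},
    {"translation":[-0.3,-3.6,4.2],"twist":[0,0,-0.4],"gripper":-1},
    {"translation":[-0.4,-5,4.2],"twist":[0,0,-0.5],"gripper":-1},
    {"translation":[-0.5,-6.2,4.2],"twist":[0,0,-0.65],"gripper":-1},
    {"translation":[-0.5,-7,4.2],"twist":[0,0,-0.75],"gripper":-1},
  ],
)

```text
t: 7.45
position: [0.5964, 0.165, 0.1308]
ee_rot: [[-0.15, 0.989, 0.0], [0.989, 0.15, -0.0], [-0.0, 0.0, -1.0]]
ft_force: [0.1, -0.1, -2.7]
gripper_width: 0.0146
finger_force: 58.9
```

>>> jog_arm(
  targets=[
    {"translation":[-0.1,-1,0],"twist":[0,0,-0.1],"gripper":-1},
    {"translation":[-0.2,-2.2,0],"twist":[0,0,-0.2],"gripper":-1},
    {"translation":[-0.3,-3.4,0],"twist":[0,0,-0.3],"gripper":-1},
    {"translation":[-0.4,-4.6,0],"twist":[0,0,-0.5],"gripper":-1},
    {"translation":[-0.5,-5.6,0],"twist":[0,0,-0.6],"gripper":-1},
    {"translation":[-0.54,-6.03,0],"twist":[0,0,-0.64],"gripper":-1},
    {"translation":[-0.54,-6.03,0],"twist":[0,0,-0.64],"gripper":-1},
    {"translation":[-0.54,-6.03,0],"twist":[0,0,-0.64],"gripper":-1},
    {"translation":[-0.54,-6.03,0],"twist":[0,0,-0.64],"gripper":-1},
    {"translation":[-0.54,-6.03,0],"twist":[0,0,-0.64],"gripper":-1},
  ],
)

```text
t: 8.45
position: [0.5833, 0.0171, 0.1294]
ee_rot: [[-0.064, 0.998, 0.0], [0.998, 0.064, 0.0], [0.0, 0.0, -1.0]]
ft_force: [-0.2, 0.2, -2.2]
gripper_width: 0.0151
finger_force: 58.9
```

```bash
python3 - <<'E'
from h import *
s=r.read_state();R=np.array(s["ee_rot"]);p=s["position"];print(p,np.degrees(np.arctan2(R[1,1],R[0,1])),s["t"])
im=save("wrist","w3")
u=p[2]-.026
print("pred holes",[proj("wrist",(*(np.array([.5834,.0163])+k*.055*np.array([-.0628,.998])),u+.009)) for k in(1,-1)],u)
E
```

```text
[0.58331941 0.0170688  0.12935926] 3.6697823659598616 8.45
pred holes [array([256.71922292, 150.92907189]), array([256.61734017, 316.17117536])] 0.1033592645365515
```

View pics/w3.png

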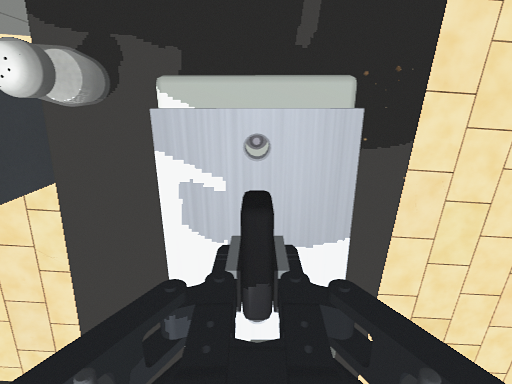

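The pin shows inside the +y hole at about (257,146). I'll measure hole against pin.

```bash
python3 - <<'E'
from h import *
im=cv2.imread("pics/w3.png")
cv2.imwrite("pics/c3.png",np.hstack([cv2.resize(im[126:166,237:277],(600,600),interpolation=cv2.INTER_CUBIC)]))
for z in(.1094,.1104,.1124):print(z,ray("wrist",(257.3,146.5),z))
pa=np.array([.5834,.0163])+.055*np.array([-.0628,.998]);print("pinA",pa,"top px",proj("wrist",(*pa,.066)),"base px",proj("wrist",(*pa,.045)))
g=cv2.cvtColor(im,cv2.COLOR_BGR2GRAY)
print([round(float(v),4) for p in((150,108),(364,108)) for v in ray("wrist",p,.1134)[:2]])
E
```

```text
0.1094 [0.58014214 0.07314512 0.1094    ]
0.1104 [0.5801301  0.07329693 0.1104    ]
0.1124 [0.58010602 0.07360054 0.1124    ]
pinA [0.579946 0.07119 ] top px [256.69762385 139.78795612] base px [256.69073748 136.2358651 ]
[0.524, 0.0899, 0.6334, 0.0969]
```

View pics/c3.png

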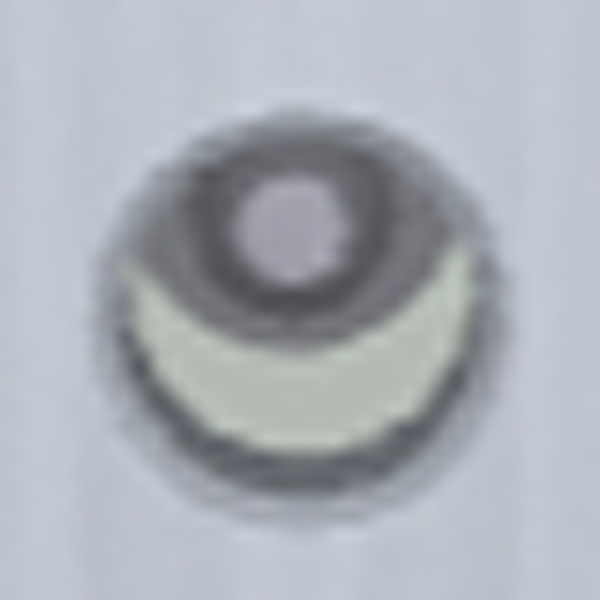

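>>> jog_arm(
  targets=[
    {"translation":[0,-0.12,-0.4],"twist":[0,0,0],"gripper":-1},
    {"translation":[0,-0.12,-0.8],"twist":[0,0,0],"gripper":-1},
    {"translation":[0,-0.12,-1.2],"twist":[0,0,0],"gripper":-1},
    {"translation":[0,-0.12,-1.3],"twist":[0,0,0],"gripper":-1},
    {"translation":[0,-0.12,-1.3],"twist":[0,0,0],"gripper":-1},
    {"translation":[0,-0.12,-1.3],"twist":[0,0,0],"gripper":-1},
    {"translation":[0,-0.12,-1.3],"twist":[0,0,0],"gripper":-1},
    {"translation":[0,-0.12,-1.3],"twist":[0,0,0],"gripper":-1},
    {"translation":[0,-0.12,-1.3],"twist":[0,0,0],"gripper":-1},
    {"translation":[0,-0.12,-1.3],"twist":[0,0,0],"gripper":-1},
  ],
)

```text
t: 9.5
position: [0.5833, 0.0131, 0.097]
ee_rot: [[-0.063, 0.998, 0.0], [0.998, 0.063, -0.0], [-0.0, 0.0, -1.0]]
ft_force: [0.5, 0.6, -3.3]
gripper_width: 0.0146
finger_force: 58.9
```

```bash
python3 - <<'E'
from h import *
s=r.read_state();p=s["position"];print(p,s["t"])
im=save("wrist","w4")
cv2.imwrite("pics/c4.png",cv2.resize(im[126:166,237:277,::-1],(600,600),interpolation=cv2.INTER_CUBIC))
E
```

```text
[0.58334114 0.01312346 0.09698402] 9.5
```

View pics/c4.png

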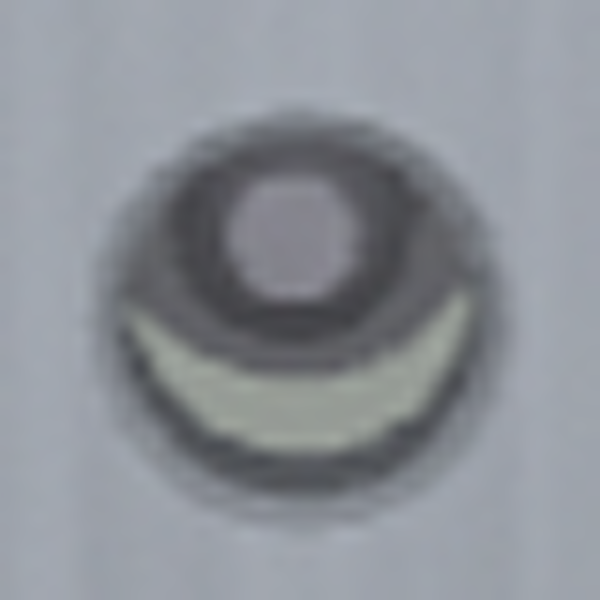

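The hole centre is at (256.5,146.3) and the pin top at (256.0,141.4).

```bash
python3 - <<'E'
from h import *
for dz in(0,-.002):print("hole",ray("wrist",(256.5,146.3),.081+dz))
print("pin",ray("wrist",(256,141.4),.066), "hole bottom-edge ref: hole lower rim", ray("wrist",(256.5,146.3+0),.071))
s=r.read_state();print(s["position"],s["ft_force"])
E
```

```text
hole [0.57975052 0.07001655 0.081     ]
hole [0.57976901 0.06971383 0.079     ]
pin [0.5794202  0.07057822 0.066     ] hole bottom-edge ref: hole lower rim [0.57984293 0.06850297 0.071     ]
[0.58333392 0.01313215 0.09695773] [-0.11046576 -0.22099196 -2.25598402]
```

>>> jog_arm(
  targets=[
    {"translation":[-0.01,0.03,0],"twist":[0,0,0],"gripper":-1},
    {"translation":[-0.01,0.03,-0.1],"twist":[0,0,0],"gripper":-1},
    {"translation":[-0.01,0.03,-0.2],"twist":[0,0,0],"gripper":-1},
    {"translation":[-0.01,0.03,-0.3],"twist":[0,0,0],"gripper":-1},
    {"translation":[-0.01,0.03,-0.4],"twist":[0,0,0],"gripper":-1},
    {"translation":[-0.01,0.03,-0.5],"twist":[0,0,0],"gripper":-1},
    {"translation":[-0.01,0.03,-0.6],"twist":[0,0,0],"gripper":-1},
    {"translation":[-0.01,0.03,-0.6],"twist":[0,0,0],"gripper":-1},
    {"translation":[-0.01,0.03,-0.6],"twist":[0,0,0],"gripper":-1},
    {"translation":[-0.01,0.03,-0.6],"twist":[0,0,0],"gripper":-1},
  ],
)

```text
t: 10.55
position: [0.5831, 0.0139, 0.0819]
ee_rot: [[-0.063, 0.998, 0.0], [0.998, 0.063, 0.0], [0.0, 0.0, -1.0]]
ft_force: [-0.4, -0.2, -3.2]
gripper_width: 0.015
finger_force: 58.9
```

Both pins have entered with no contact force. I continue to the deck.

>>> jog_arm(
  targets=[
    {"translation":[0,0,-0.1],"twist":[0,0,0],"gripper":-1},
    {"translation":[0,0,-0.2],"twist":[0,0,0],"gripper":-1},
    {"translation":[0,0,-0.3],"twist":[0,0,0],"gripper":-1},
    {"translation":[0,0,-0.35],"twist":[0,0,0],"gripper":-1},
    {"translation":[0,0,-0.4],"twist":[0,0,0],"gripper":-1},
    {"translation":[0,0,-0.43],"twist":[0,0,0],"gripper":-1},
    {"translation":[0,0,-0.45],"twist":[0,0,0],"gripper":-1},
    {"translation":[0,0,-0.45],"twist":[0,0,0],"gripper":-1},
    {"translation":[0,0,-0.45],"twist":[0,0,0],"gripper":-1},
    {"translation":[0,0,-0.45],"twist":[0,0,0],"gripper":-1},
  ],
)

```text
t: 11.55
position: [0.583, 0.0139, 0.071]
ee_rot: [[-0.063, 0.998, 0.0], [0.998, 0.063, -0.0], [-0.0, 0.0, -1.0]]
ft_force: [-3.2, -0.5, 7.5]
gripper_width: 0.0147
finger_force: 60.1
```

>>> jog_arm(
  targets=[
    {"translation":[0,0,0],"twist":[0,0,0],"gripper":0},
    {"translation":[0,0,0],"twist":[0,0,0],"gripper":0.3},
    {"translation":[0,0,0],"twist":[0,0,0],"gripper":0.6},
    {"translation":[0,0,0],"twist":[0,0,0],"gripper":0.6},
    {"translation":[0,0,0.3],"twist":[0,0,0],"gripper":0.6},
    {"translation":[0,0,1.5],"twist":[0,0,0],"gripper":0.6},
    {"translation":[0,0,3],"twist":[0,0,0],"gripper":0.6},
    {"translation":[0,0,4.5],"twist":[0,0,0],"gripper":0.6},
    {"translation":[0,0,5.2],"twist":[0,0,0],"gripper":0.6},
    {"translation":[0,0,5.2],"twist":[0,0,0],"gripper":0.6},
  ],
)

```text
t: 12.55
position: [0.5846, 0.0139, 0.204]
ee_rot: [[-0.063, 0.998, 0.005], [0.998, 0.063, -0.0], [-0.0, 0.005, -1.0]]
ft_force: [0.0, -0.4, -0.6]
gripper_width: 0.0683
finger_force: 0.0
```

```bash
python3 - <<'E'
from h import *
s=r.read_state();R=np.array(s["ee_rot"]);p=s["position"];print(p,s["t"],s["ft_force"],np.degrees(np.arctan2(R[1,1],R[0,1])))
im=save("wrist","w5")
for q,z in(("deck",.055),("cover_plate",.045),("lever_pad",.13),("lever_pivot",.075)):
    for cf,c in tip(q,"wrist",1): print(q,cf,c,np.round(ray("wrist",c,z),4))
a=np.radians(3.6);Rz=np.array([[np.cos(a),-np.sin(a)],[np.sin(a),np.cos(a)]]);D=np.array([.5834,.0163])
def L(x,y,z):return (*(D+Rz@[x,y]),z)
im=im[:,:,::-1].copy()
for sx,sy in((1,1),(1,-1),(-1,-1),(-1,1)):
    c=proj("wrist",L(sx*.055,sy*.075,.055));print("corner",c);cv2.circle(im,tuple(int(round(v)) for v in c),3,(0,0,255),1)
# pad at rest: pivot + 95mm along lever tilt .6, +8mm normal
t=.6;px=.03-.095*np.cos(t)+.008*np.sin(t)*0-.008*-0
pad=[.03-.095*np.cos(t)+.008*np.sin(t),-.14,.075+.095*np.sin(t)+.008*np.cos(t)]
print("pad world",L(*pad),"level",L(.03-.095,-.14,.083));c=proj("wrist",L(*pad));print("padpx",c);cv2.circle(im,tuple(int(round(v)) for v in c),3,(0,255,0),1)
cv2.imwrite("pics/w5o.png",im)
E
```

```text
[0.58462032 0.0138541  0.20395523] 12.55 [ 0.04218146 -0.44874919 -0.57219685] 3.600883502270912
cover_plate 0.75 [255.3 177.5] [0.5808 0.0166 0.045 ]
lever_pad 0.88 [209.6 352.1] [ 0.547  -0.1329  0.13  ]
lever_pivot 0.97 [282.4 303.2] [ 0.6191 -0.1179  0.075 ]
corner [316.30864006 104.09171109]
corner [307.38833019 245.54093519]
corner [208.65872712 245.51893995]
corner [200.04316672 104.13308585]
pad world (np.float64(0.5483875354882388), np.float64(-0.1261796017844476), np.float64(0.13524371989180578)) level (np.float64(0.5273189353862663), np.float64(-0.1275051257493634), 0.083)
padpx [210.27319739 351.50972818]
```

View pics/w5o.png

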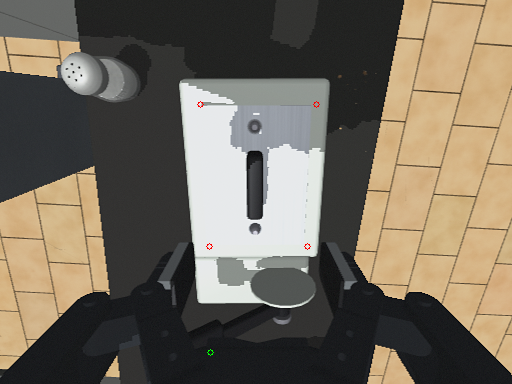

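The plate's corners at (200,104), (316,104), (307,245) and (209,245) match the predicted seated corners, and both pins stick out of the holes, so it is seated. The projected pad point (210,351) agrees with the network. I shut the fingers and go above the pad.

>>> jog_arm(
  targets=[
    {"translation":[-0.4,-1.4,0],"twist":[0,0,0],"gripper":0},
    {"translation":[-0.8,-2.8,0],"twist":[0,0,0],"gripper":-0.5},
    {"translation":[-1.2,-4.2,0],"twist":[0,0,0],"gripper":-1},
    {"translation":[-1.54,-5.6,0],"twist":[0,0,0],"gripper":-1},
    {"translation":[-1.54,-5.6,-0.5],"twist":[0,0,0],"gripper":-1},
    {"translation":[-1.54,-5.6,-1],"twist":[0,0,0],"gripper":-1},
    {"translation":[-1.54,-5.6,-1.5],"twist":[0,0,0],"gripper":-1},
    {"translation":[-1.54,-5.6,-1.5],"twist":[0,0,0],"gripper":-1},
    {"translation":[-1.54,-5.6,-1.5],"twist":[0,0,0],"gripper":-1},
    {"translation":[-1.54,-5.6,-1.5],"twist":[0,0,0],"gripper":-1},
  ],
)

```text
t: 13.8
position: [0.5449, -0.1256, 0.1633]
ee_rot: [[-0.064, 0.998, 0.0], [0.998, 0.064, -0.0], [-0.0, 0.0, -1.0]]
ft_force: [1.1, 0.1, 0.2]
gripper_width: 0.0
finger_force: 0.0
```

>>> jog_arm(
  targets=[
    {"translation":[0,0,-0.3],"twist":[0,0,0],"gripper":-1},
    {"translation":[-0.05,0,-0.6],"twist":[0,0,0],"gripper":-1},
    {"translation":[-0.15,0,-0.9],"twist":[0,0,0],"gripper":-1},
    {"translation":[-0.25,0,-1.2],"twist":[0,0,0],"gripper":-1},
    {"translation":[-0.35,0,-1.5],"twist":[0,0,0],"gripper":-1},
    {"translation":[-0.45,0,-1.8],"twist":[0,0,0],"gripper":-1},
    {"translation":[-0.52,0,-2.1],"twist":[0,0,0],"gripper":-1},
    {"translation":[-0.58,0,-2.4],"twist":[0,0,0],"gripper":-1},
    {"translation":[-0.58,0,-2.4],"twist":[0,0,0],"gripper":-1},
    {"translation":[-0.58,0,-2.4],"twist":[0,0,0],"gripper":-1},
  ],
)

```text
t: 14.8
position: [0.5294, -0.1264, 0.1029]
ee_rot: [[-0.063, 0.998, -0.001], [0.998, 0.063, -0.0], [-0.0, -0.001, -1.0]]
ft_force: [-6.3, -3.3, 13.2]
gripper_width: 0.0
finger_force: 6.7
```

>>> jog_arm(
  targets=[
    {"translation":[0,0,-0.1],"twist":[0,0,0],"gripper":-1},
    {"translation":[-0.03,0,-0.2],"twist":[0,0,0],"gripper":-1},
    {"translation":[-0.05,0,-0.3],"twist":[0,0,0],"gripper":-1},
    {"translation":[-0.06,0,-0.4],"twist":[0,0,0],"gripper":-1},
    {"translation":[-0.06,0,-0.48],"twist":[0,0,0],"gripper":-1},
    {"translation":[-0.06,0,-0.53],"twist":[0,0,0],"gripper":-1},
    {"translation":[-0.06,0,-0.53],"twist":[0,0,0],"gripper":-1},
    {"translation":[-0.06,0,-0.53],"twist":[0,0,0],"gripper":-1},
    {"translation":[-0.06,0,-0.53],"twist":[0,0,0],"gripper":-1},
    {"translation":[-0.06,0,-0.53],"twist":[0,0,0],"gripper":-1},
  ],
)

```text
t: 15.8
position: [0.5281, -0.1263, 0.0899]
ee_rot: [[-0.063, 0.998, -0.0], [0.998, 0.063, -0.0], [-0.0, -0.0, -1.0]]
ft_force: [-6.0, -2.0, 14.5]
gripper_width: 0.0001
finger_force: 7.1
```

```bash
python3 - <<'E'
from h import *
s=r.read_state();print(s["position"],s["ft_force"],s["t"])
im=save("wrist","w6");im2=save("scene","s6")
cv2.imwrite("pics/f.png",np.hstack([cv2.resize(im[:,:,::-1],(480,360)),cv2.resize(im2[150:240,200:280,::-1],(320,360),interpolation=cv2.INTER_CUBIC)]))
E
```

```text
[ 0.5280611  -0.12634119  0.08994962] [-6.01530792 -1.99928956 14.52787408] 15.8
```

View pics/f.png

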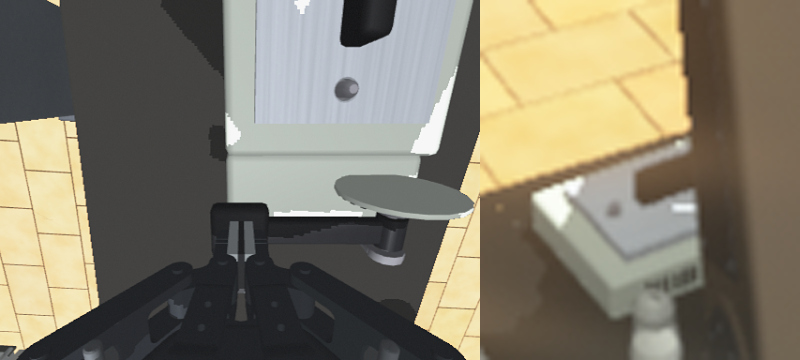

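The fingers sit on the pad, the lever looks about level, and the plate is flush with the pin through it. I push slightly further to see whether the force shows a click or the stop.

>>> jog_arm(
  targets=[
    {"translation":[0,0,-0.03],"twist":[0,0,0],"gripper":-1},
    {"translation":[0,0,-0.06],"twist":[0,0,0],"gripper":-1},
    {"translation":[0,0,-0.06],"twist":[0,0,0],"gripper":-1},
    {"translation":[0,0,-0.06],"twist":[0,0,0],"gripper":-1},
    {"translation":[0,0,-0.06],"twist":[0,0,0],"gripper":-1},
    {"translation":[0,0,-0.06],"twist":[0,0,0],"gripper":-1},
    {"translation":[0,0,-0.06],"twist":[0,0,0],"gripper":-1},
    {"translation":[0,0,-0.06],"twist":[0,0,0],"gripper":-1},
    {"translation":[0,0,-0.06],"twist":[0,0,0],"gripper":-1},
    {"translation":[0,0,-0.06],"twist":[0,0,0],"gripper":-1},
  ],
)

```text
t: 16.9
position: [0.528, -0.1263, 0.0885]
ee_rot: [[-0.063, 0.998, -0.0], [0.998, 0.063, -0.0], [-0.0, -0.0, -1.0]]
ft_force: [-5.4, -3.0, 16.9]
gripper_width: 0.0
finger_force: 8.1
```

>>> jog_arm(
  targets=[
    {"translation":[0,0,-0.02],"twist":[0,0,0],"gripper":-1},
    {"translation":[0,0,-0.05],"twist":[0,0,0],"gripper":-1},
    {"translation":[0,0,-0.05],"twist":[0,0,0],"gripper":-1},
    {"translation":[0,0,-0.05],"twist":[0,0,0],"gripper":-1},
    {"translation":[0,0,-0.05],"twist":[0,0,0],"gripper":-1},
    {"translation":[0,0,-0.05],"twist":[0,0,0],"gripper":-1},
    {"translation":[0,0,-0.05],"twist":[0,0,0],"gripper":-1},
    {"translation":[0,0,-0.05],"twist":[0,0,0],"gripper":-1},
    {"translation":[0,0,-0.05],"twist":[0,0,0],"gripper":-1},
    {"translation":[0,0,-0.05],"twist":[0,0,0],"gripper":-1},
  ],
)

```text
t: 17.9
position: [0.528, -0.1263, 0.0873]
ee_rot: [[-0.063, 0.998, -0.0], [0.998, 0.063, -0.0], [-0.0, -0.0, -1.0]]
ft_force: [-6.2, -3.3, 17.3]
gripper_width: -0.0002
finger_force: 8.6
```

>>> jog_arm(
  targets=[
    {"translation":[0,0,-0.02],"twist":[0,0,0],"gripper":-1},
    {"translation":[0,0,-0.05],"twist":[0,0,0],"gripper":-1},
    {"translation":[0,0,-0.05],"twist":[0,0,0],"gripper":-1},
    {"translation":[0,0,-0.05],"twist":[0,0,0],"gripper":-1},
    {"translation":[0,0,-0.05],"twist":[0,0,0],"gripper":-1},
    {"translation":[0,0,-0.05],"twist":[0,0,0],"gripper":-1},
    {"translation":[0,0,-0.05],"twist":[0,0,0],"gripper":-1},
    {"translation":[0,0,-0.05],"twist":[0,0,0],"gripper":-1},
    {"translation":[0,0,-0.05],"twist":[0,0,0],"gripper":-1},
    {"translation":[0,0,-0.05],"twist":[0,0,0],"gripper":-1},
  ],
)

```text
t: 18.9
position: [0.5281, -0.1264, 0.0868]
ee_rot: [[-0.063, 0.998, 0.0], [0.998, 0.063, -0.0], [-0.0, 0.0, -1.0]]
ft_force: [-10.1, -1.9, 33.7]
gripper_width: -0.0002
finger_force: 16.7
```

That is the hard stop, so the lever is past the third click. I back off about 1 mm, which still holds it there.

>>> jog_arm(
  targets=[
    {"translation":[0,0,0.04],"twist":[0,0,0],"gripper":-1},
    {"translation":[0,0,0.04],"twist":[0,0,0],"gripper":-1},
    {"translation":[0,0,0.04],"twist":[0,0,0],"gripper":-1},
    {"translation":[0,0,0.04],"twist":[0,0,0],"gripper":-1},
    {"translation":[0,0,0.04],"twist":[0,0,0],"gripper":-1},
    {"translation":[0,0,0.04],"twist":[0,0,0],"gripper":-1},
    {"translation":[0,0,0.04],"twist":[0,0,0],"gripper":-1},
    {"translation":[0,0,0.04],"twist":[0,0,0],"gripper":-1},
    {"translation":[0,0,0.04],"twist":[0,0,0],"gripper":-1},
    {"translation":[0,0,0.04],"twist":[0,0,0],"gripper":-1},
  ],
)

```text
t: 19.9
position: [0.528, -0.1263, 0.0871]
ee_rot: [[-0.063, 0.998, -0.0], [0.998, 0.063, -0.0], [-0.0, -0.0, -1.0]]
ft_force: [-6.7, -2.2, 18.8]
gripper_width: 0.0003
finger_force: 9.4
```

```bash
python3 -c "
from bench import r
s=r.read_state();print(s['position'],s['ft_force'],s['t'])
if s['ft_force'][2]>5 and s['position'][2]<.0905: print(r.finish_job())"
```

```text
[ 0.52800866 -0.1263292   0.0871131 ] [-6.70535034 -2.1864637  18.77790091] 19.9
the job is handed in; nothing more can be done
None
```

I fitted the cover plate over both pins, let go of it, then pressed the lever past its third click and handed the job in at 19.9 s with the fingers still holding it at about 19 N; the judge returned no verdict.

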